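# Close up the cleaned hob and hold the knob in for the spark test

### The job

The gas hob has been cleaned: take the loose burner cap from the wire basket, set it squarely down in its seat on the bare front burner and let go of it. Then take the loose control knob from the basket, turn it so that the flat in its bore matches the flat of the bare D-shaped spindle, push it fully home and keep pressing it in against the valve spring so that the igniter sparks: hold it in for at least three seconds without a break, and finish still holding the knob pressed in, not letting go. Leave the other things in the basket where they are.

Things in the scene. Friction and masses are not known exactly. Their poses are not given: they have to be found in the camera images.
- cap: Loose burner cap, dark steel, 90 g, right way up on the basket floor: a round lid 54 mm across, 6 to 14.5 mm above the origin (edge upright for its lower 6 mm, then bevelled), on a round spigot 33 mm across and 6 mm tall (bevelled to 29 mm at its foot) on which it rests. Origin: centre of the spigot's foot; z up.
- knob: Loose black knob, 45 g, upright in the basket: skirt 44 mm across, 18 mm tall; on it a bar grip 14 mm wide (y), to 38 mm up, from x -20 mm (blunt tail) to +26 mm (pointed nose, white line on top). Below, a blind D bore: 11.2 mm round, 16 mm deep, flat 2.1 mm from the axis on the nose side, mouth flared 2.5 mm. Origin: bore's mouth at the underside; x to nose. Yaw within 1.25 rad of world +x.
- knob_nose (a point): The tip of the knob's pointed nose, 26 mm ahead (+x) of the knob's axis and 30 mm above its underside.
- hob: Fixed gas hob let into the bench: steel plate 510 mm (x) by 300 mm (y), its top 6 mm above the bench. Origin: plate centre at bench level; x points from the controls (near the robot) to the rear. The bare front burner is at x -50 mm; the rear burner, at x +140 mm, has its cap and a pan support, 46 mm above the bench.
- burner_seat (a point): Centre of the top rim of the bare front burner's crown, 26 mm above the bench. The crown is an aluminium ring, 50 mm outside, with an open round socket 38 mm across, 14 mm deep. The cap's spigot goes into it and the lid rests on the rim: the seated cap's origin is 6 mm below this point. A spark pin stands 32 mm behind (hob +x), 7 mm lower than the rim.
- valve: The bare control: fixed black bezel 51 mm across, 2 mm thick, on the plate, at x -195 mm of the hob, 60 mm to its left or right. Origin: on the spindle's axis at the plate's top, 6 mm above the bench; z up; x points to the hob's rear, the side the spindle's flat is on. A fitted knob's nose points along this x.
- spindle_tip (a point): Top of the bare brass spindle, on its axis, 30 mm above the bench when not pressed. The spindle is 10 mm round, with a flat 1.5 mm from the axis on the valve's +x side; its top 4 mm taper to about half size. The knob is home when the bottom of its bore rests on the tip: its underside is then 16 mm below this point.
- spindle (a joint): How far the spindle is pressed in, m: 0 out, 0.005 fully in at a hard stop. It does not turn. A spring holds it out: about 4 N to start moving, 9 N fully in.
- fitted_knob: The other control, its knob already in place and fixed, the same size and shape as the loose one, 120 mm from the bare one; its top is 52 mm above the bench. Origin: on its axis at the plate's top.
- basket: Fixed steel wire basket 330 mm (x) by 400 mm (y), walls 55 mm above the bench, flat floor 8 mm above the bench. Origin: centre at bench level. The cap and the knob stand in its half nearer the robot, one towards each side (either way round).
- brush: Bystander: wooden nail brush, 92 x 38 x 30 mm, lying bristles down between cap and knob.
- scraper: Bystander: grey plastic scraper, 152 mm long, blade 50 mm wide, 12 mm thick, lying across the middle of the basket.
- ramekin: Bystander: white ceramic ramekin, 80 mm across, 42 mm tall, in the rear half of the basket.
- tin: Bystander: closed aluminium tin, 65 mm across, 25 mm tall, in the rear half of the basket.
- bottle: Bystander: green spray bottle, 60 mm across, 150 mm tall, standing in the rear half of the basket.
Not all that is in view belongs to the job. What is shaped like the knob but purple is not meant.

How it is judged:
By the outcome, as a careful person would: the job done as asked, in the order asked, and still so for the second after the job is handed in, while the arm keeps its last pose, push and grip.
It also fails if it takes over 72 s, if anything falls off the work surface, if the arm or the gripper's body presses on something with over 40 N, if the wrist force passes 120 N, or if a joint passes its speed limit or range.

### The arm

A 7-joint arm with a two-finger parallel gripper is mounted at the origin on the work surface. World frame = base frame: x ahead of the robot, y to its left, z up, the work surface at z = 0. Lengths are in m, angles in rad, forces in N, time in s.
With the tool pointing down it reaches from about 0.425 to 0.925 m from the base axis. Payload 6.8 kg.
Tool frame: the origin (TCP) lies midway between the tips of the shut fingers; the grasp point (between the pads) lies 19 mm behind it; y points along the fingers, z is the direction in which the jaws open and shut, and the axes are right-handed (so a half turn about y gives the same grasp; the last joint's range is limited). The gripper opens to 85 mm and grips with 20 to 120 N. Pads are 22 mm wide; open, the fingers measure 114 mm over their backs; the gripper's body (76 mm by 85 mm) begins 54 mm behind the grasp point. The pads swing forward as they close: fully open they stand 13 mm farther back than shut.
Start: joints at [-1.403, 0.477, 0.022, 1.555, -0.011, 1.109, -0.083], TCP at [0.184, 0.65, 0.231] pointing down, gripper open.
Joint ranges: [-2.96, 2.96], [-0.34, 2.1], [-1.41, 1.46], [0.24, 2.44], [-1.37, 4.51], [0.17, 1.92], [-2.96, 2.96]. Speed limits (rad/s): [2.39, 2.39, 3.14, 3.14, 3.14, 3.14, 3.14].

### API

Orientations are given as a rotation vector (axis times angle).
In Python, from bench import r gives the robot as it stands.
- The arm moves only by the tool send_rows, never from a script. Its argument "rows" is text: rows parted by semicolons, each of 6 numbers parted by spaces: the shift along the world's x, y, z in m, then the turn, a rotation vector about the world's x, y, z in rad. A call has 1 to 20 rows; each row shifts and turns the commanded pose from where the row before left it; what a row does not reach is not made up. A row lasts 1/10 s, in which the tool goes at most 50 mm and 8.59 degrees, less where a joint would pass 70% of its speed; a pose out of reach is approached as far as the arm can. A call is refused whole if a number of a shift passes 0.05 or a number of a turn 0.15, either way. A call with a gripper value outside its range is refused whole. "grip" is the finger opening in m, from 0 to 0.0854, set as the call begins (left out, the last holds). The fingers move at their own pace and stop on an object; "grip_force" is the grip in N (left out, the last holds). Time passes only in rows, so rows that do not move let the fingers close. It gives the time, the measured TCP pose, the force and the opening at its end, in the units of the state.
- r.get_obs(): the state, without advancing time (a new reading comes with each control period).
- r.grab_frame(name): name is "scene" or "top" or "wrist"; returns a dict with "pixels" (384x512x3 uint8, red, green, blue), "intrinsics" (3x3 intrinsics, pixels), "position" and "orientation" of the camera in the world. Camera axes: x right, y up, looking along -z (the intrinsics and any distortion apply to the point x, -y, -z); pixel columns grow to the right and rows downward; lengths in m; the calibration is good to about 2 mm. The wrist camera is an equidistant fisheye: a pixel r from the principal point sees the ray r / f radians off the axis. A picture is of the moment at which its call begins. There is no depth.
- r.hand_in(): hands the job in, once; it reports no verdict.
The state is a dict: "clock": time; "joints": joint angles; "qvel": joint speeds; "tau": joint torques, N m; "tcp_pos": TCP position; "orientation": TCP orientation; "contact_force": force on the tool from outside, world axes, zero at the start; "moment": the same for the moment, N m; "grip_width": finger opening in m.
Only numpy, scipy, OpenCV 4.12 (cv2) and the standard library are available. Lean on these libraries where they do the work, as an engineer would, in place of code of your own. Each camera call takes 0.05 s, during which the arm holds its last target.

## Working session

There is one attempt and no reset: what is moved stays moved. The work goes in short steps, Python scripts to look and compute and a tool call to move; the robot and the scene stay as the last step left them, time stands still between calls to the robot, and variables do not carry over. Pictures are saved under pics/ and viewed, and the job is handed in when it is done.

Besides the shell and the picture viewer there is one more tool, called after "Call:" in YAML: its name, and indented under it one key for each argument. send_rows: Moves the arm, as the interface text tells. Its arguments: {"type":"object","properties":{"rows":{"type":"string"},"grip":{"type":"number"},"grip_force":{"type":"number"}},"required":["rows"]}

```bash
ls; mkdir -p pics
cat > h.py <<'E'
import numpy as np, cv2
from bench import r
from scipy.spatial.transform import Rotation as R
def rot(o):
    o=np.asarray(o,float)
    return o if o.shape==(3,3) else (R.from_rotvec(o).as_matrix() if o.size==3 else R.from_quat(o).as_matrix())
def grab(n,fn):
    f=r.grab_frame(n); cv2.imwrite('pics/'+fn,f['pixels'][:,:,::-1]); np.save('pics/'+fn+'.npy',f,allow_pickle=True); return f
def load(fn): return np.load('pics/'+fn+'.npy',allow_pickle=True).item()
def ray(f,u,v,fish=False):
    K=np.array(f['intrinsics']); x=(u-K[0,2])/K[0,0]; y=(v-K[1,2])/K[1,1]
    if fish:
        t=np.hypot(x,y); s=np.sin(t)/t if t>1e-9 else 1; d=np.array([x*s,-y*s,-np.cos(t)])
    else: d=np.array([x,-y,-1.])
    return rot(f['orientation'])@d
def px(f,u,v,z,fish=False):
    d=ray(f,u,v,fish); p=np.array(f['position']); return p+d*(z-p[2])/d[2]
def proj(f,P,fish=False):
    K=np.array(f['intrinsics']); c=rot(f['orientation']).T@(np.asarray(P)-np.array(f['position'])); c=np.array([c[0],-c[1],-c[2]])
    if fish:
        rr=np.hypot(c[0],c[1]); t=np.arctan2(rr,c[2]); a=c[:2]/max(rr,1e-9)*t
    else: a=c[:2]/c[2]
    return np.array([a[0]*K[0,0]+K[0,2],a[1]*K[1,1]+K[1,2]])
E
python3 - <<'E'
from h import *
for k,v in r.get_obs().items(): print(k,np.round(v,4))
for n in ['scene','top','wrist']:
    f=grab(n,n+'0.png'); print(n,np.round(f['intrinsics'],1).tolist(),f['position'],f['orientation'])
E
```

```text
pics
clock 0.0
joints [-1.4031  0.4778  0.0223  1.5565 -0.0115  1.1093 -0.0831]
qvel [ 0.0004 -0.0008 -0.0016  0.0014  0.0001 -0.0017 -0.0009]
tau [-6.00000e-04 -5.96461e+01  1.60790e+00 -2.81208e+01  1.25000e-02
  9.40000e-03 -0.00000e+00]
tcp_pos [0.1837 0.6489 0.2303]
orientation [-1.5618  0.2166 -0.2164]
contact_force [ 0.3296 -0.1429  0.5412]
moment [ 0.0066 -0.0018  0.0509]
grip_width 0.0854
scene [[438.1, 0.0, 254.8], [0.0, 438.1, 193.4], [0.0, 0.0, 1.0]] [ 1.09993005 -0.55831831  0.61876853] [0.91977728 0.36671517 0.69654912]
top [[350.7, 0.0, 253.9], [0.0, 350.7, 193.1], [0.0, 0.0, 1.0]] [0.47008834 0.06909869 0.86256118] [ 0.04106644 -0.05349521 -1.57645829]
wrist [[297.3, 0.0, 257.6], [0.0, 297.3, 184.9], [0.0, 0.0, 1.0]] [0.11558111 0.66843475 0.37321947] [-0.2436753  -0.18105302  1.28615236]
```

View pics/top0.png

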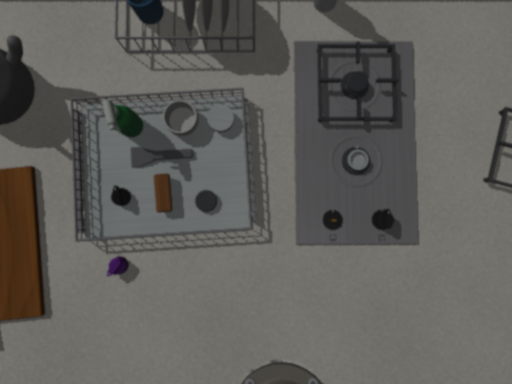

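View pics/scene0.png

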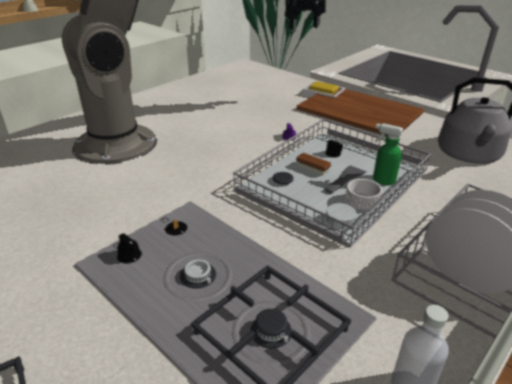

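View pics/wrist0.png

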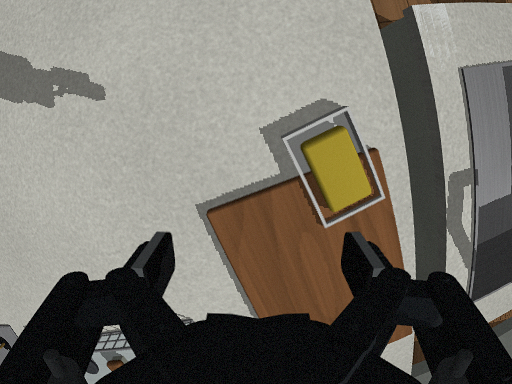

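The top view shows the cap at about (206,201), the knob at (121,196), the brush at (163,193), the bare spindle at (333,219), the fitted knob at (382,219) and the bare burner at (357,160). I'll zoom in for precise positions.

Run:
```python
from h import *
f=load('top0.png'); im=f['pixels'][:,:,::-1]
def crop(x,y,w,h,s,fn): cv2.imwrite('pics/'+fn,cv2.convertScaleAbs(cv2.resize(im[y:y+h,x:x+w],None,fx=s,fy=s,interpolation=cv2.INTER_CUBIC),alpha=1.6))
crop(70,170,160,110,5,'c1.png'); crop(300,130,120,110,5,'c2.png')
for n,u,v,z in [('cap',206,201,.0225),('knob',121,196,.046),('seat',357,160,.026),('spin',333,219,.03),('fit',382,219,.052),('platecorner1',294.5,42,.006),('2',412,41,.006),('3',417.5,243,.006),('4',296,243.5,.006)]:
    print(n,np.round(px(f,u,v,z),4))
```

```text
cap [0.5023 0.1772 0.0225]
knob [0.5142 0.3716 0.046 ]
seat [ 0.5988 -0.1865  0.026 ]
spin [ 0.4575 -0.1248  0.03  ]
fit [ 0.4571 -0.2332  0.052 ]
platecorner1 [ 0.9016 -0.0423  0.006 ]
2 [ 0.9034 -0.3389  0.006 ]
3 [ 0.3975 -0.3353  0.006 ]
4 [ 0.3984 -0.0392  0.006 ]
```

View pics/c1.png

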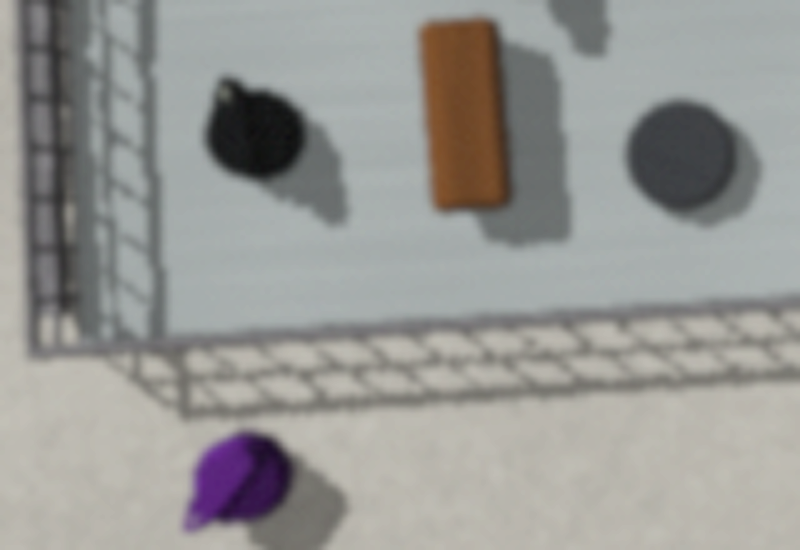

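View pics/c2.png

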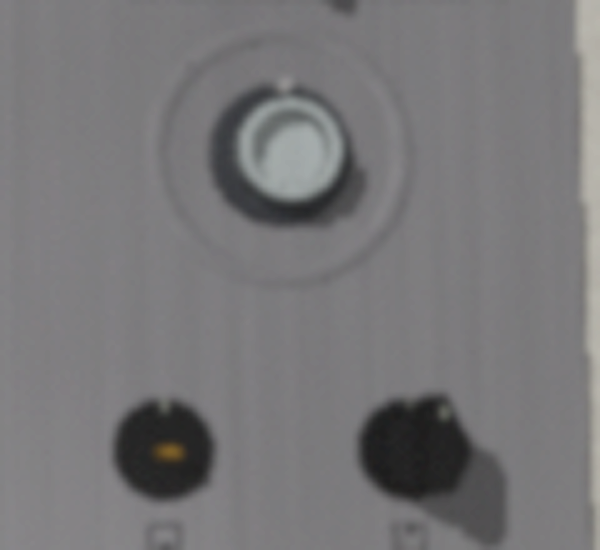

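Run:
```python
from h import *
o=r.get_obs(); print(np.round(rot(o['orientation']),3))
f=load('wrist0.png'); M=rot(o['orientation']); print(np.round(M.T@rot(f['orientation']),3), np.round(M.T@(f['position']-o['tcp_pos']),4))
Mt=np.column_stack([[1,0,0],[0,0,-1],[0,1,0]]); print(np.linalg.det(Mt),R.from_matrix(Mt@M.T).as_rotvec())
```

```text
[[ 0.962 -0.     0.272]
 [-0.272 -0.001  0.962]
 [ 0.    -1.    -0.001]]
[[ 0.    -0.96  -0.279]
 [ 0.001  0.279 -0.96 ]
 [ 1.    -0.     0.001]] [-7.080e-02 -1.427e-01 -1.000e-04]
1.0 [ 1.47001051e-03 -9.04052011e-05  2.75771114e-01]
```

Call:
send_rows:
  rows: "0.0265 -0.0393 -0.007 0 0 0.023;0.0265 -0.0393 -0.007 0 0 0.023;0.0265 -0.0393 -0.007 0 0 0.023;0.0265 -0.0393 -0.007 0 0 0.023;0.0265 -0.0393 -0.007 0 0 0.023;0.0265 -0.0393 -0.007 0 0 0.023;0.0265 -0.0393 -0.007 0 0 0.023;0.0265 -0.0393 -0.007 0 0 0.023;0.0265 -0.0393 -0.007 0 0 0.023;0.0265 -0.0393 -0.007 0 0 0.023;0.0265 -0.0393 -0.007 0 0 0.023;0.0265 -0.0393 -0.007 0 0 0.023;0 0 0 0 0 0;0 0 0 0 0 0;0 0 0 0 0 0"
  grip: 0.0854
  grip_force: 40

```text
clock: 1.65
tcp_pos: [0.5012, 0.1792, 0.1473]
orientation: [-1.57, -0.001, 0.002]
contact_force: [-0.5, -0.0, 0.3]
grip_width: 0.0853
```

Run:
```python
from h import *
f=grab('wrist','w1.png'); o=r.get_obs(); print(o['clock'],o['tcp_pos'],np.round(rot(o['orientation']),3),np.round(o['joints'],2))
print(f['position']); print(proj(f,[.502,.177,.0225],True),proj(f,[.51,.372,.046],True))
```

```text
1.7 [0.50106617 0.17956381 0.14735409] [[ 1.    -0.    -0.003]
 [ 0.003  0.001  1.   ]
 [-0.    -1.     0.001]] [-0.58  0.35  0.15  1.99 -0.07  0.82  1.18]
[0.43042463 0.17888505 0.29008832]
[255.52804933 178.79110313] [449.3031326  193.68070993]
```

View pics/w1.png

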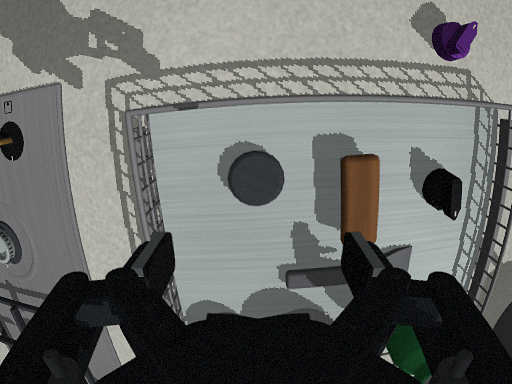

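The wrist view shows the cap at about (257,178), the brush at (360,198) and the knob at (441,193). Next I'll fit outlines.

Run:
```python
from h import *
f=load('w1.png'); g=cv2.cvtColor(f['pixels'],cv2.COLOR_RGB2GRAY)
roi=g[140:215,215:300]; print(np.percentile(roi,[1,10,30,50,80]))
for th in (70,80,90):
    m=(g<th).astype(np.uint8); n,l,s,c=cv2.connectedComponentsWithStats(m); k=l[178,257]
    cn,_=cv2.findContours((l==k).astype(np.uint8),cv2.RETR_EXTERNAL,cv2.CHAIN_APPROX_NONE)
    e=cv2.fitEllipse(cn[0]); print(th,s[k],e)
    P=np.array([px(f,u,v,.018,True)[:2] for u,v in cn[0][:,0]]); (cx,cy),rr=cv2.minEnclosingCircle(P.astype(np.float32)); A=np.c_[2*P,np.ones(len(P))]; q=np.linalg.lstsq(A,(P**2).sum(1),rcond=None)[0]; print(cx,cy,rr,q[:2],np.sqrt(q[2]+q[0]**2+q[1]**2))
c=f['pixels'][150:240,400:490,::-1]; cv2.imwrite('pics/k1.png',cv2.convertScaleAbs(cv2.resize(c,None,fx=6,fy=6,interpolation=cv2.INTER_CUBIC),alpha=2.2))
```

```text
[ 33.  51.  56. 126. 162.]
70 [ 228  151   56   55 2413] ((255.40003967285156, 177.67047119140625), (53.78635787963867, 55.31991958618164), 93.49844360351562)
0.5026288628578186 0.17659218609333038 0.02720438875257969 [0.50273538 0.17683136] 0.026325605650013073
80 [ 227  150   57   56 2441] ((255.33099365234375, 177.6242218017578), (54.012290954589844, 55.75462341308594), 88.84224700927734)
0.502500593662262 0.176677867770195 0.027323169633746147 [0.5026957  0.17676208] 0.026482917048142467
90 [ 227  150   57   56 2487] ((255.25234985351562, 177.52487182617188), (54.77269744873047, 56.03519058227539), 109.74075317382812)
0.5025407075881958 0.17687997221946716 0.027505282312631607 [0.50261835 0.17669792] 0.026740972638764477
```

View pics/k1.png

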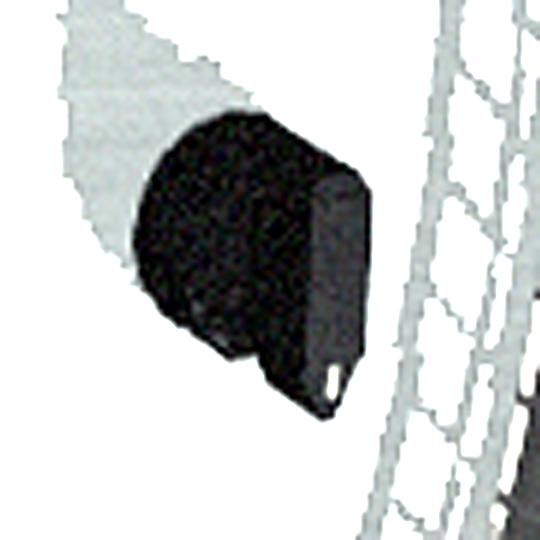

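Call:
send_rows:
  rows: "0.0015 -0.0028 -0.03 0 0 -0.003;0 0 -0.03 0 0 0;0 0 -0.03 0 0 0;0 0 -0.025 0 0 0;0 0 -0.017 0 0 0;0 0 -0.010 0 0 0;0 0 0 0 0 0;0 0 0 0 0 0;0 0 0 0 0 0"

```text
clock: 2.6
tcp_pos: [0.504, 0.1757, 0.0063]
orientation: [-1.57, 0.001, -0.003]
contact_force: [0.1, -0.1, 0.5]
grip_width: 0.0856
```

Run:
```python
from h import *
f=grab('wrist','w2.png'); o=r.get_obs(); print(o['clock'],o['tcp_pos'],o['contact_force'])
```

```text
2.65 [0.50399738 0.17561085 0.00633707] [-0.13773769  0.05700878 -0.08608792]
```

View pics/w2.png

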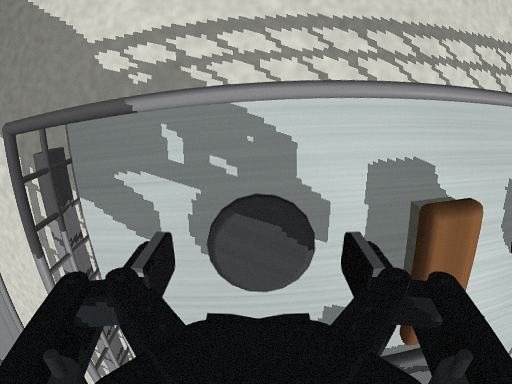

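The cap sits between the open pads at about (261,243), so I can close on it.

Call:
send_rows:
  rows: "-0.001 0.001 -0.001 0 0 0;0 0 0 0 0 0;0 0 0 0 0 0;0 0 0 0 0 0;0 0 0 0 0 0;0 0 0 0 0 0;0 0 0 0 0 0;0 0 0 0 0 0;0 0 0 0 0 0;0 0 0 0 0 0"
  grip: 0.03
  grip_force: 40

```text
clock: 3.65
tcp_pos: [0.5024, 0.1763, 0.005]
orientation: [-1.57, 0.002, -0.002]
contact_force: [-2.3, 0.4, 8.2]
grip_width: 0.0512
```

Run:
```python
from h import *
f=grab('wrist','w3.png'); o=r.get_obs(); print(o['clock'],o['tcp_pos'],o['contact_force'],o['grip_width'])
```

```text
3.7 [0.50239164 0.17634789 0.00505481] [-2.19015428 -1.62517108  8.47686542] 0.051052822386592644
```

View pics/w3.png

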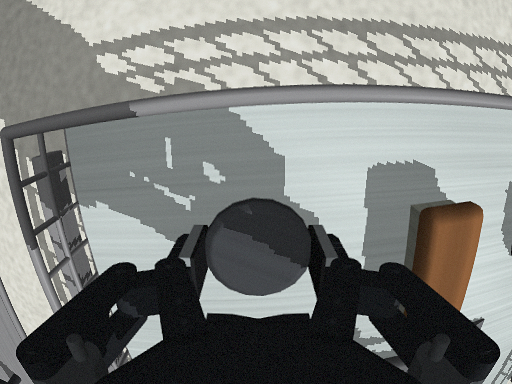

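Call:
send_rows:
  rows: "0 0 0.002 0 0 0;0 0 0.002 0 0 0;0 0 0.006 0 0 0;0 0 0.01 0 0 0;0 0 0.02 0 0 0;0 0 0 0 0 0;0 0 0 0 0 0"

```text
clock: 4.4
tcp_pos: [0.5027, 0.1763, 0.0449]
orientation: [-1.57, 0.001, -0.003]
contact_force: [0.0, 0.9, -0.2]
grip_width: 0.0515
```

Run:
```python
from h import *
f=grab('wrist','w4.png'); o=r.get_obs(); print(o['clock'],o['tcp_pos'],o['contact_force'],o['grip_width'])
```

```text
4.45 [0.50219804 0.17614205 0.04428371] [ 0.67984446 -0.18492779 -0.78146032] 0.05145140186340364
```

View pics/w4.png

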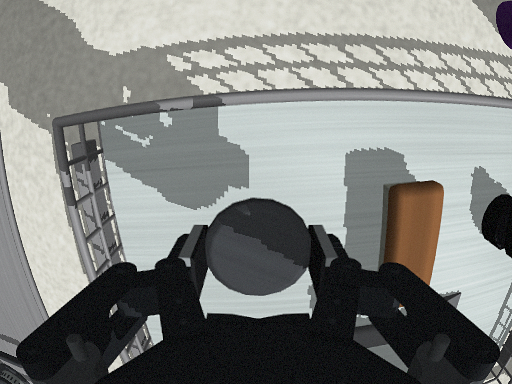

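Call:
send_rows:
  rows: "0 0 0.045 0 0 0;0.005 -0.01 0.035 0 0 0;0.0176 -0.0353 0 0 0 0;0.0176 -0.0353 0 0 0 0;0.0176 -0.0353 0 0 0 0;0.0176 -0.0353 0 0 0 0;0.0176 -0.0353 0 0 0 0;0.0176 -0.0353 0 0 0 0;0.0176 -0.0353 0 0 0 0;0.0176 -0.0353 0 0 0 0;0.0176 -0.0353 0 0 0 0;0.0176 -0.0353 0 0 0 0;0 0 0 0 0 0;0 0 0 0 0 0;0 0 0 0 0 0"

```text
clock: 5.95
tcp_pos: [0.6827, -0.1852, 0.1232]
orientation: [-1.569, 0.003, 0.0]
contact_force: [0.1, 0.4, -1.2]
grip_width: 0.0512
```

Run:
```python
from h import *
f=grab('wrist','w5.png'); o=r.get_obs(); print(o['clock'],o['tcp_pos'],o['contact_force'],o['grip_width'],np.round(rot(o['orientation']),3),np.round(o['joints'],2))
for n,P in dict(seat=[.6,-.1885,.026],spin=[.456,-.127,.03],fit=[.456,-.247,.052]).items(): print(n,proj(f,P,True))
```

```text
6.0 [ 0.6828356  -0.18486069  0.12348425] [ 0.23657872  0.25661852 -0.32636981] 0.051478299270043895 [[ 1.    -0.001  0.001]
 [-0.001  0.001  1.   ]
 [-0.001 -1.     0.001]] [ 0.04  0.64  0.21  1.57 -0.15  0.95  1.86]
seat [253.47847415  86.4832817 ]
spin [325.7737241  -68.39367879]
fit [178.98954584 -80.41189184]
```

View pics/w5.png

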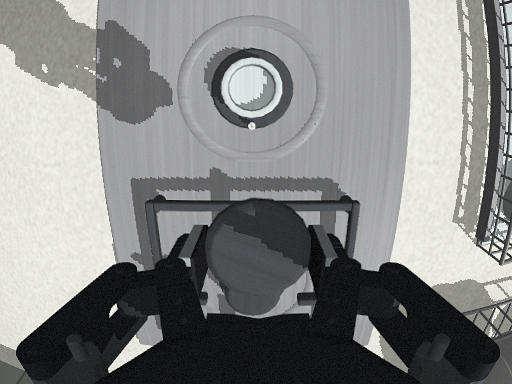

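The seat ring is at about (252,87) with the spark pin at (251,126). I'll fit the ring, and also the cap's place in the hand.

Run:
```python
from h import *
f=load('w5.png'); g=cv2.cvtColor(f['pixels'],cv2.COLOR_RGB2GRAY)
c=g[45:135,205:300]; cv2.imwrite('pics/s5.png',cv2.resize(c,None,fx=6,fy=6,interpolation=cv2.INTER_CUBIC))
def circ(f,cn,z):
    P=np.array([px(f,u,v,z,True)[:2] for u,v in cn]); A=np.c_[2*P,np.ones(len(P))]; q=np.linalg.lstsq(A,(P**2).sum(1),rcond=None)[0]; return q[:2],np.sqrt(q[2]+q[0]**2+q[1]**2)
for th in (150,170,190):
    m=(g>th).astype(np.uint8); m[:45]=0;m[125:]=0;m[:,:205]=0;m[:,300:]=0
    n,l,s,cc=cv2.connectedComponentsWithStats(m); k=1+np.argmax(s[1:,4]); cn,_=cv2.findContours((l==k).astype(np.uint8),cv2.RETR_EXTERNAL,cv2.CHAIN_APPROX_NONE); h=cv2.convexHull(cn[0])[:,0]
    print(th,s[k],cv2.fitEllipse(h),circ(f,h,.026))
print('pin',px(f,251.5,126,.019,True))
Mo=None
# cap in hand for w3,w4,w5
for fn,t in (('w3.png',[.50239,.17635,.00505]),('w4.png',[.50220,.17614,.04428]),('w5.png',[.68284,-.18486,.12348])):
    f=load(fn); hsv=cv2.cvtColor(f['pixels'],cv2.COLOR_RGB2GRAY)
    C=f['position']; t=np.array(t)
    for v0 in (195,): 
        col=hsv[190:310,256].astype(int); row=hsv[222,195:320].astype(int)
        print(fn,np.round(C-t,4)); 
        print(col[::1].tolist()[:20], col[95:112].tolist()); print(row[:30].tolist(), row[-35:].tolist())
```

```text
150 [ 222   57   60   61 2252] ((251.49803161621094, 87.1787109375), (59.933284759521484, 61.02733612060547), 95.18540954589844) (array([ 0.60043164, -0.19012759]), np.float64(0.024327809945747188))
170 [ 222   58   60   60 2160] ((251.5631561279297, 87.18455505371094), (59.602149963378906, 60.840457916259766), 95.97945404052734) (array([ 0.60043517, -0.19005876]), np.float64(0.024225675069666403))
190 [ 229   66   38   39 1060] ((247.34732055664062, 84.4311294555664), (33.81277847290039, 41.84526062011719), 43.21826171875) (array([ 0.59841197, -0.19324325]), np.float64(0.015322839384093673))
pin [ 0.63254154 -0.19033     0.019     ]
w3.png [-0.0708  0.      0.1428]
[126, 124, 122, 125, 120, 126, 125, 104, 52, 28, 32, 37, 35, 39, 39, 39, 46, 42, 41, 45] [71, 73, 73, 70, 73, 69, 68, 69, 68, 59, 95, 210, 203, 197, 188, 193, 198]
[122, 124, 123, 123, 123, 121, 121, 125, 122, 122, 124, 123, 123, 126, 120, 128, 114, 40, 26, 40, 41, 44, 45, 53, 51, 50, 50, 48, 42, 43] [42, 44, 43, 39, 46, 47, 44, 46, 41, 44, 40, 42, 38, 39, 40, 40, 43, 32, 29, 95, 121, 124, 122, 120, 122, 124, 123, 120, 11
[... 310 characters left out ...]
, 183, 50, 24, 36, 46, 45, 50, 48, 54, 48, 41, 49, 44, 42] [41, 43, 35, 44, 44, 42, 43, 41, 38, 41, 40, 39, 42, 43, 45, 39, 35, 37, 22, 154, 207, 201, 199, 203, 200, 199, 203, 202, 201, 204, 201, 202, 206, 203, 204]
w5.png [-0.0707 -0.0005  0.1426]
[162, 162, 160, 160, 159, 161, 167, 134, 65, 25, 35, 46, 51, 45, 44, 53, 49, 52, 47, 48] [77, 78, 81, 79, 77, 79, 77, 81, 76, 77, 67, 76, 82, 81, 78, 78, 80]
[167, 162, 158, 155, 157, 160, 157, 162, 163, 163, 161, 163, 163, 165, 164, 167, 151, 54, 38, 48, 47, 51, 47, 46, 52, 59, 53, 51, 50, 49] [51, 47, 45, 49, 51, 50, 41, 47, 49, 44, 45, 48, 50, 48, 37, 46, 44, 42, 33, 74, 143, 167, 167, 164, 165, 167, 168, 167, 164, 162, 165, 166, 169, 170, 164]
```

View pics/s5.png

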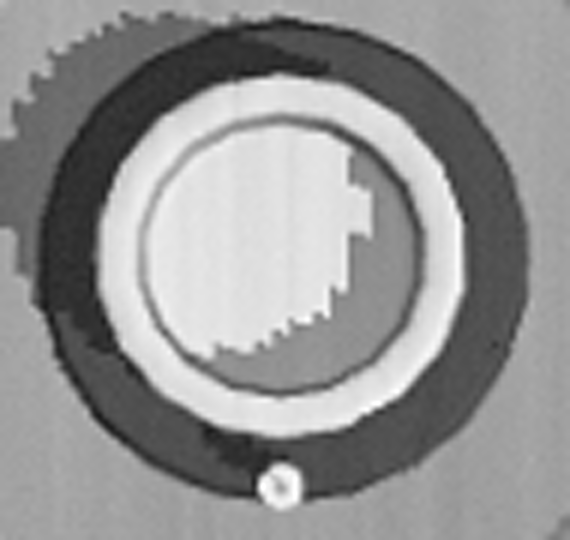

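Run:
```python
from h import *
from scipy.optimize import least_squares
f=load('w4.png'); t=np.array([.50220,.17614,.04428]); g=cv2.cvtColor(f['pixels'],cv2.COLOR_RGB2GRAY).astype(float)
# radial edges from (257,247)
pts=[]
for a in np.deg2rad(list(range(35,146,5))+list(range(200,341,5))):
    rr=np.arange(38,62,.5); us=257+rr*np.cos(a); vs=247+rr*np.sin(a)
    p=cv2.remap(g.astype(np.float32),us[None].astype(np.float32),vs[None].astype(np.float32),cv2.INTER_LINEAR)[0]
    d=np.diff(p); i=np.argmax(d)
    if d[i]>15: pts.append((us[i]+.25*np.cos(a),vs[i]+.25*np.sin(a)))
for h in (.009,.011,.013,.015):
    P=np.array([px(f,u,v,t[2]+h,True)[:2] for u,v in pts])
    s=least_squares(lambda q:np.hypot(P[:,0]-q[0],P[:,1]-q[1])-q[2],[.5,.177,.027],loss='soft_l1',f_scale=.0005)
    print(h,len(pts),s.x,s.x[:2]-t[:2],np.sqrt(np.mean(s.fun**2)))
```

```text
0.009 52 [0.50609213 0.17604127 0.02857036] [ 3.89213472e-03 -9.87288019e-05] 0.00047384685518690354
0.011 52 [0.50498424 0.1760463  0.02814505] [ 2.78424297e-03 -9.36974056e-05] 0.00046676637645444105
0.013 52 [0.50387635 0.17605133 0.02771974] [ 1.67634903e-03 -8.86674982e-05] 0.00045968597010750067
0.015 52 [0.50276845 0.17605636 0.02729442] [ 5.68452934e-04 -8.36389030e-05] 0.0004526056368767909
```

Call:
send_rows:
  rows: "-0.03 -0.0017 0 0 0 0;-0.03 -0.0017 -0.015 0 0 0;-0.0228 -0.0017 -0.03 0 0 0;0 0 -0.025 0 0 0;0 0 0 0 0 0;0 0 0 0 0 0;0 0 0 0 0 0"

```text
clock: 6.7
tcp_pos: [0.6023, -0.1916, 0.0559]
orientation: [-1.571, -0.001, -0.003]
contact_force: [0.3, 0.9, -0.8]
grip_width: 0.0514
```

Run:
```python
from h import *
f=grab('wrist','w6.png'); o=r.get_obs(); print(o['clock'],o['tcp_pos'],o['contact_force'],o['grip_width'])
print(proj(f,[.4555,-.13,.03],True))
```

```text
6.75 [ 0.60225196 -0.19177203  0.0559373 ] [ 0.94384926 -0.46345596 -0.65239602] 0.051831808925150165
[361.44298202 -17.62454258]
```

View pics/w6.png

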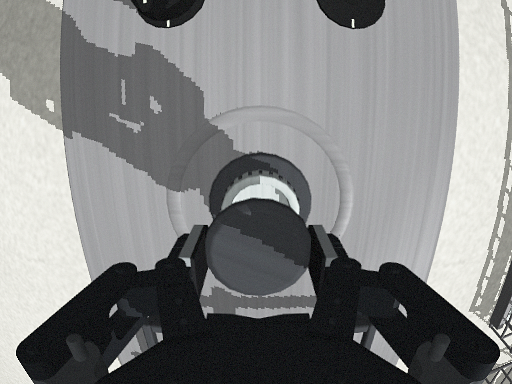

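Call:
send_rows:
  rows: "-0.0022 0.0017 0 0 0 0;0 0 -0.01 0 0 0;0 0 -0.01 0 0 0;0 0 -0.005 0 0 0;0 0 0 0 0 0;0 0 0 0 0 0;0 0 0 0 0 0"

```text
clock: 7.45
tcp_pos: [0.5985, -0.1905, 0.0295]
orientation: [-1.571, 0.002, -0.003]
contact_force: [0.2, 0.3, -0.6]
grip_width: 0.0511
```

Run:
```python
from h import *
f=grab('wrist','w7.png'); o=r.get_obs(); print(o['clock'],o['tcp_pos'],o['contact_force'],o['grip_width'])
g=grab('scene','s7.png');c=g['pixels'][200:330,120:280,::-1]; cv2.imwrite('pics/s7c.png',cv2.resize(c,None,fx=5,fy=5,interpolation=cv2.INTER_CUBIC))
```

```text
7.5 [ 0.59860252 -0.19041837  0.02959654] [ 0.03778715  0.3675898  -0.31619624] 0.051239650752711315
```

View pics/s7c.png

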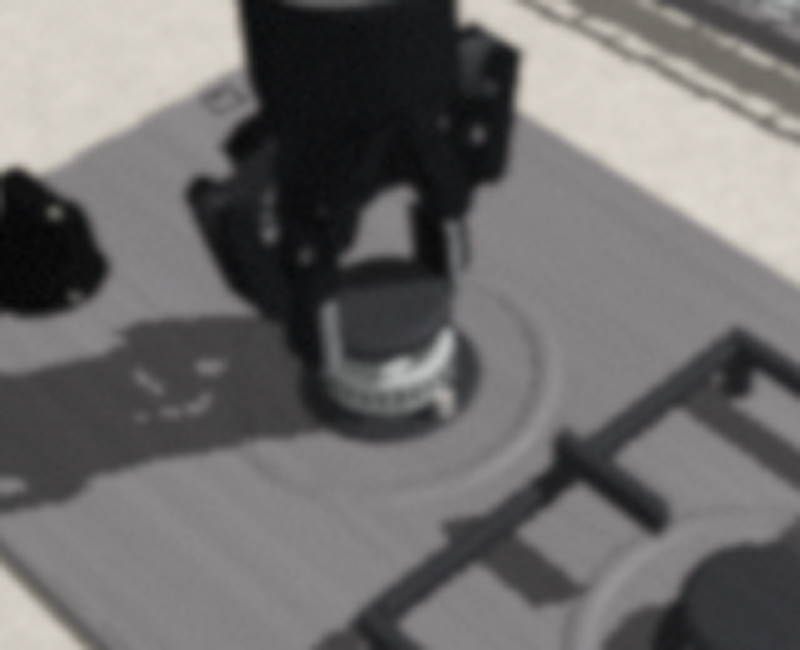

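View pics/w7.png

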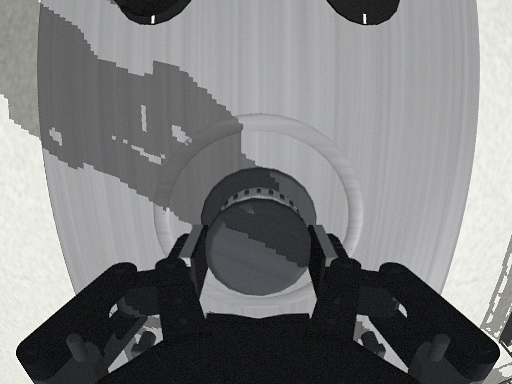

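The cap is centred over the crown, so I'll lower it in.

Call:
send_rows:
  rows: "0.0014 0 -0.003 0 0 0;0 0 -0.003 0 0 0;0 0 -0.003 0 0 0;0 0 -0.002 0 0 0;0 0 -0.0015 0 0 0;0 0 0 0 0 0;0 0 0 0 0 0"

```text
clock: 8.25
tcp_pos: [0.5996, -0.1902, 0.0172]
orientation: [-1.57, 0.002, -0.002]
contact_force: [-3.1, 0.3, 5.3]
grip_width: 0.0512
```

Run:
```python
from h import *
o=r.get_obs(); print(o['clock'],o['tcp_pos'],o['contact_force'],o['grip_width'])
g=grab('scene','s8.png');c=g['pixels'][200:330,120:280,::-1]; cv2.imwrite('pics/s8c.png',cv2.resize(c,None,fx=5,fy=5,interpolation=cv2.INTER_CUBIC))
```

```text
8.25 [ 0.59958884 -0.19021235  0.01721995] [-3.05651382  0.28244847  5.3369272 ] 0.05119840638250771
```

View pics/s8c.png

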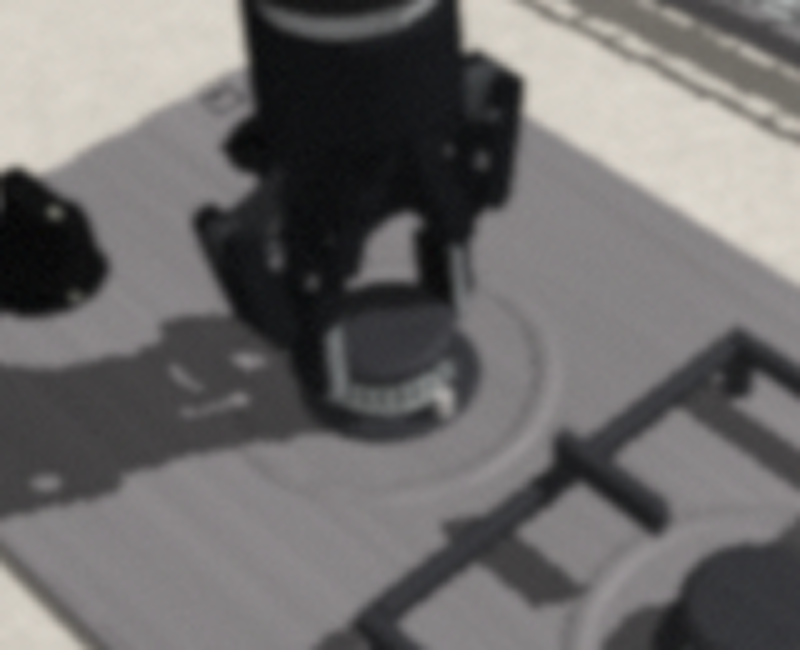

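It made contact with 5 N at the expected seated height. I'll release and rise.

Call:
send_rows:
  rows: "0 0 0 0 0 0;0 0 0 0 0 0;0 0 0 0 0 0;0 0 0 0 0 0;0 0 0 0 0 0;0 0 0.005 0 0 0;0 0 0.02 0 0 0;0 0 0.04 0 0 0;0.01 0 0.04 0 0 0;0.03 0 0 0 0 0;0.03 0 0 0 0 0;0.02 0.01 0 0 0 0;0 0 0 0 0 0;0 0 0 0 0 0;0 0 0 0 0 0"
  grip: 0.0854

```text
clock: 9.8
tcp_pos: [0.6886, -0.1811, 0.1218]
orientation: [-1.571, 0.004, -0.002]
contact_force: [-0.3, 0.9, 0.6]
grip_width: 0.0853
```

Run:
```python
from h import *
f=grab('wrist','w9.png'); o=r.get_obs(); print(o['clock'],o['tcp_pos'],o['contact_force'],o['grip_width'])
g=grab('scene','s9.png');c=g['pixels'][200:330,120:280,::-1]; cv2.imwrite('pics/s9c.png',cv2.resize(c,None,fx=4,fy=4,interpolation=cv2.INTER_CUBIC))
```

```text
9.85 [ 0.68861875 -0.18125461  0.12190104] [ 0.21187734 -0.83119987 -0.21963805] 0.08520149816232547
```

View pics/s9c.png

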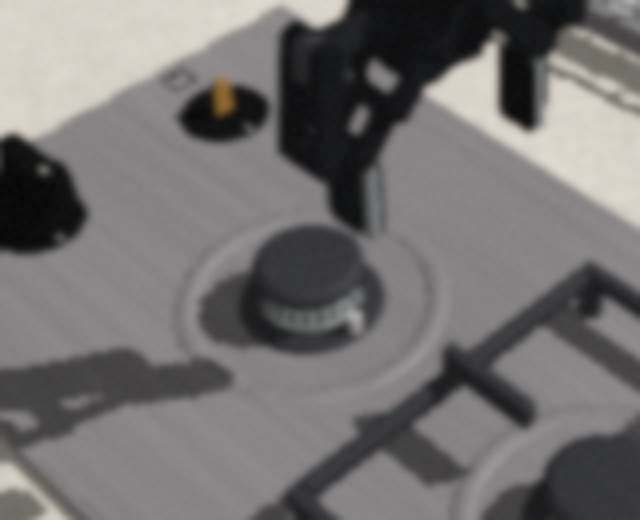

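View pics/w9.png

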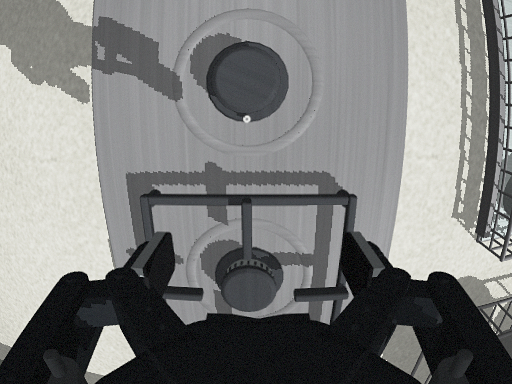

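The cap is seated level and centred. Next I'll look at the spindle.

Call:
send_rows:
  rows: "-0.035 0.013 0 0 0 0;-0.035 0.013 0 0 0 0;-0.035 0.013 0 0 0 0;-0.035 0.013 0 0 0 0;-0.005 0 0 0 0 0;0 0 0 0 0 0;0 0 0 0 0 0;0 0 0 0 0 0"
  grip: 0.05

```text
clock: 10.7
tcp_pos: [0.546, -0.1289, 0.122]
orientation: [-1.571, 0.002, -0.004]
contact_force: [-0.0, 0.2, -0.2]
grip_width: 0.0499
```

Run:
```python
from h import *
f=grab('wrist','w10.png'); o=r.get_obs(); print(o['clock'],o['tcp_pos'],f['position'],np.round(rot(o['orientation']),3),np.round(o['joints'],2))
p=proj(f,[.4555,-.13,.03],True); print(p); x,y=int(p[0])-50,max(int(p[1])-50,0)
c=f['pixels'][y:y+100,x:x+100,::-1]; print(x,y); cv2.imwrite('pics/v10.png',cv2.resize(c,None,fx=6,fy=6,interpolation=cv2.INTER_CUBIC))
```

```text
10.75 [ 0.54583767 -0.12879287  0.12191806] [ 0.47500461 -0.12863411  0.26477788] [[ 1.     0.001  0.003]
 [-0.003 -0.     1.   ]
 [ 0.001 -1.    -0.   ]] [-0.04  0.43  0.21  1.94 -0.12  0.78  1.8 ]
[256.13140489  75.88635837]
206 25
```

View pics/v10.png

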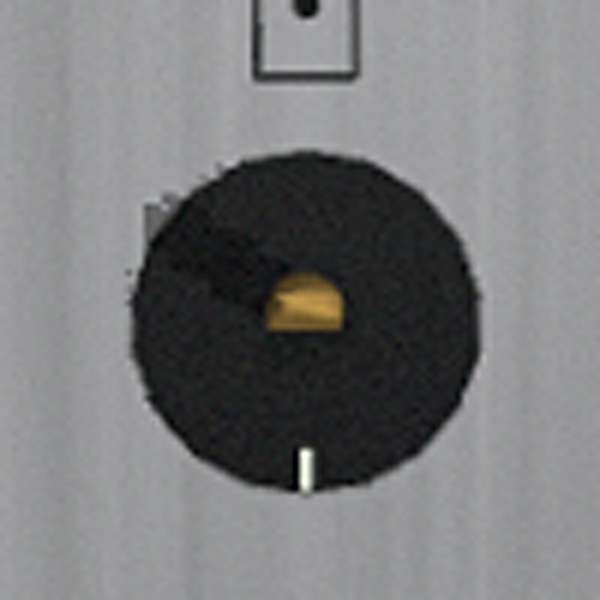

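View pics/w10.png

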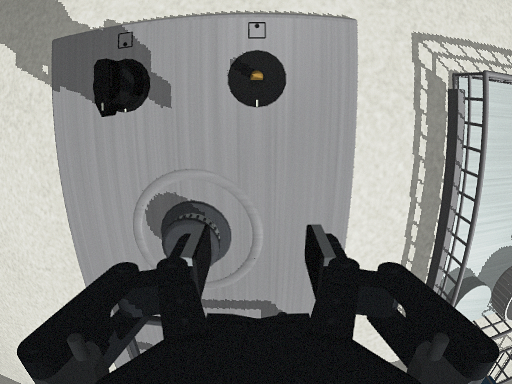

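Run:
```python
from h import *
f=load('w10.png'); g=cv2.cvtColor(f['pixels'],cv2.COLOR_RGB2GRAY)
from scipy.optimize import least_squares
for th in (60,80,):
    m=(g<th).astype(np.uint8); n,l,s,c=cv2.connectedComponentsWithStats(m); k=l[95,245]
    cn=cv2.findContours((l==k).astype(np.uint8),cv2.RETR_EXTERNAL,cv2.CHAIN_APPROX_NONE)[0][0]; h=cn[:,0]
    P=np.array([px(f,u,v,.0075,True)[:2] for u,v in h]); q=least_squares(lambda q:np.hypot(P[:,0]-q[0],P[:,1]-q[1])-q[2],[.455,-.13,.025],loss='soft_l1',f_scale=.0004); print(s[k],q.x)
hsv=cv2.cvtColor(f['pixels'],cv2.COLOR_RGB2HSV); m=((hsv[:,:,0]>8)&(hsv[:,:,0]<30)&(hsv[:,:,1]>100)&(hsv[:,:,2]>70)); m[:60]=0;m[95:]=0
v,u=np.nonzero(m); print(u.min(),u.max(),v.min(),v.max())
for z in (.026,.03): print(z,px(f,(u.min()+u.max())/2,v.mean(),z,True), px(f,u.min()-.5,v.max(),z,True),px(f,u.max()+.5,v.max()+.5,z,True),px(f,257,v.min()-.5,z,True))
# tick and label for yaw
t0=px(f,206+306.5/6-.5,25+450/6-.5,.008,True);t1=px(f,206+306.5/6-.5,25+490/6-.5,.008,True);print('tick',t0,t1)
f9=load('w9.png')
```

```text
[ 228   50   58   57 2428] [ 0.45538503 -0.12988233  0.02406846]
[ 228   50   58   57 2496] [ 0.4554747  -0.12986428  0.02428795]
251 262 71 79
0.026 [ 0.45480491 -0.12973158  0.026     ] [ 0.45765305 -0.13447242  0.026     ] [ 0.45809742 -0.12501268  0.026     ] [ 0.45080795 -0.12932406  0.026     ]
0.03 [ 0.45514329 -0.12971319  0.03      ] [ 0.45794373 -0.13437462  0.03      ] [ 0.45838065 -0.12507334  0.03      ] [ 0.45121329 -0.1293125   0.03      ]
tick [ 0.47411671 -0.12981773  0.008     ] [ 0.47987494 -0.12983887  0.008     ]
```

Run:
```python
from h import *
f=load('top0.png')
for z in (0.1,0.14): print(px(f,130,123,z),px(f,121,108,z))
for p in ([.515,.37,.02],): print(proj(f,p))
s=load('scene0.png')
for z in (.008,.12): print('scene bottle', px(s,388,183,z),px(s,390,135,z))
w=load('w1.png')
c=cv2.resize(f['pixels'][85:215,70:200,::-1],None,fx=4,fy=4,interpolation=cv2.INTER_CUBIC); cv2.imwrite('pics/b.png',cv2.convertScaleAbs(c,alpha=1.8))
```

```text
[0.67196065 0.33445048 0.1       ] [0.70557709 0.35472969 0.1       ]
[0.66137148 0.3205315  0.14      ] [0.69322457 0.33974697 0.14      ]
[125.67638783 196.24418662]
scene bottle [0.70379147 0.35350149 0.008     ] [0.57295184 0.59810974 0.008     ]
scene bottle [0.77643359 0.18629605 0.12      ] [0.66958675 0.38604914 0.12      ]
```

View pics/b.png

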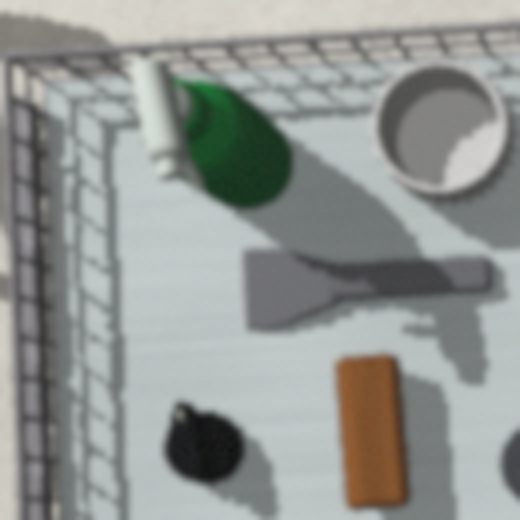

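Call:
send_rows:
  rows: "-0.0026 0.0412 0.01 0 0 0;-0.0026 0.0412 0.01 0 0 0;-0.0026 0.0412 0.01 0 0 0;-0.0026 0.0412 0 0 0 0;-0.0026 0.0412 0 0 0 0;-0.0026 0.0412 0 0 0 0;-0.0026 0.0412 0 0 0 0;-0.0026 0.0412 0 0 0 0;-0.0026 0.0412 0 0 0 0;-0.0026 0.0412 0 0 0 0;-0.0026 0.0412 0 0 0 0;-0.0026 0.0412 0 0 0 0;0 0 0 0 0 0;0 0 0 0 0 0;0 0 0 0 0 0"

```text
clock: 12.25
tcp_pos: [0.5143, 0.3646, 0.1514]
orientation: [-1.572, 0.004, -0.004]
contact_force: [-0.9, -0.2, -0.1]
grip_width: 0.0502
```

Run:
```python
from h import *
f=grab('wrist','w11.png'); o=r.get_obs(); print(o['clock'],o['tcp_pos'],f['position'],np.round(o['orientation'],3),np.round(o['joints'],2))
p=proj(f,[.51,.37,.03],True); print(p); x,y=int(p[0])-50,int(p[1])-50
c=f['pixels'][y:y+100,x:x+100,::-1]; print(x,y); cv2.imwrite('pics/k11.png',cv2.convertScaleAbs(cv2.resize(c,None,fx=6,fy=6,interpolation=cv2.INTER_CUBIC),alpha=2.5))
```

```text
12.3 [0.51436011 0.36428897 0.15159575] [0.44346116 0.36508094 0.29425788] [-1.572  0.004 -0.004] [-0.79  0.49  0.1   1.75 -0.06  0.91  0.9 ]
[263.89997812 174.24320552]
213 124
```

View pics/k11.png

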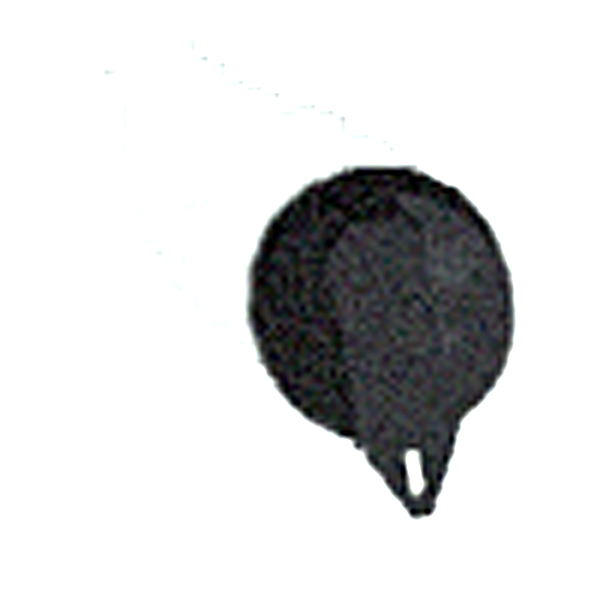

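View pics/w11.png

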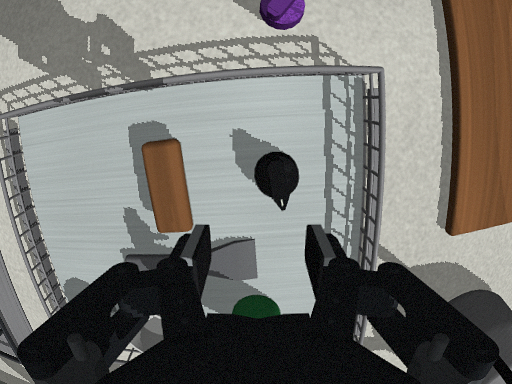

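```bash
cat > kf.py <<'E'
from h import *
from scipy.optimize import minimize
def fit(fn,x0,seed,th=90):
    f=load(fn); g=cv2.cvtColor(f['pixels'],cv2.COLOR_RGB2GRAY); m=(g<th).astype(np.uint8)
    n,l,s,c=cv2.connectedComponentsWithStats(m); k=l[seed[1],seed[0]]; M=(l==k); b=s[k]; print('area',b)
    x1,y1,w,h=b[0]-6,b[1]-6,b[2]+12,b[3]+12; S=8
    obs=cv2.resize(cv2.fillPoly(np.zeros(M.shape,np.uint8),cv2.findContours(M.astype(np.uint8),0,1)[0],255)[y1:y1+h,x1:x1+w],None,fx=S,fy=S,interpolation=cv2.INTER_NEAREST)>0
    a=np.linspace(0,2*np.pi,48)
    def ren(q):
        x,y,t=q; c,s_=np.cos(t),np.sin(t)
        T=lambda P:np.array([proj(f,[x+c*p[0]-s_*p[1],y+s_*p[0]+c*p[1],.008+p[2]],True) for p in P])
        im=np.zeros(obs.shape,np.uint8)
        def poly(P):
            hu=cv2.convexHull(((T(P)-[x1,y1]+.5)*S).astype(np.float32)); cv2.fillPoly(im,[hu.astype(np.int32)],255)
        poly([(.022*np.cos(i),.022*np.sin(i),z) for i in a for z in (0,.018)])
        xs=[(-.02,.005),(-.018,.007),(.013,.007),(.025,.0008)]
        b_=[(u,sg*v,.018) for u,v in xs for sg in (1,-1)]+[(u,sg*v,.038) for u,v in xs[:3] for sg in (1,-1)]+[(.026,0,.030),(.022,.002,.038),(.022,-.002,.038)]
        poly(b_); return im>0
    cost=lambda q:(ren(q)^obs).sum()/S/S
    best=min((minimize(cost,[x0[0],x0[1],t],method='Nelder-Mead',options=dict(initial_simplex=np.array([x0[0],x0[1],t])+np.array([[0,0,0],[.004,0,0],[0,.004,0],[0,0,.15]]),xatol=1e-5,fatol=.01)) for t in x0[2]),key=lambda r_:r_.fun)
    print(best.x,best.fun); im=np.dstack([ren(best.x)*255,obs*255,obs*0]).astype(np.uint8); cv2.imwrite('pics/fit_'+fn,im)
    return best.x
E
python3 - <<'E'
from kf import *
fit('w11.png',(.51,.375),(276,175)) if 0 else None
f=load('w11.png')
q=fit('w11.png',(.51,.375,[0.1,.4]),(276,175))
w=lambda a,b:px(f,213+(a+.5)/6-.5,124+(b+.5)/6-.5,.046,True)
d=w(416.5,490)-w(407,455); print('line yaw',np.arctan2(d[1],d[0]),w(408,455),w(416.5,490))
n=px(f,213+421/6-.5,124+515/6-.5,.038,True); d=n[:2]-q[:2]; print(n,np.hypot(*d),np.arctan2(d[1],d[0]))
fit('w1.png',(.51,.375,[0.1,.4]),(441,190))
E
```

```text
area [ 254  152   45   59 1780]
[0.51421602 0.38200901 0.21035275] 157.6875
line yaw 0.2699397486570704 [0.52895045 0.38449676 0.046     ] [0.5344558  0.38587237 0.046     ]
[0.54141395 0.38725029 0.038     ] 0.027698351982394672 0.19037489738943503
area [ 422  168   40   52 1468]
[0.51409692 0.38227284 0.15373855] 72.9375
```

View pics/fit_w11.png

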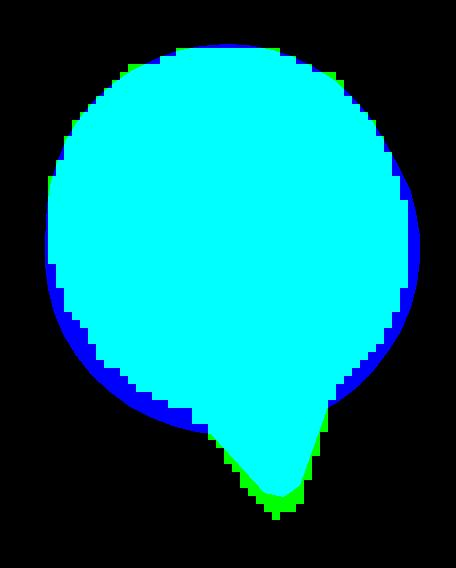

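```bash
sed -i 's/def fit(fn,x0,seed,th=90):/def fit(fn,x0,seed,th=90,rt=.022,show=True):/; s/poly(\[(.022\*np.cos(i),.022\*np.sin(i),z) for i in a for z in (0,.018)\])/poly([(rr*np.cos(i),rr*np.sin(i),z) for i in a for z,rr in ((0,.022),(.018,rt))])/' kf.py
python3 - <<'E'
from kf import *
for rt in (.021,.0205,.02,.0195,.019,.018):
    print(rt); fit('w11.png',(.514,.381,[.2]),(276,175),rt=rt);fit('w1.png',(.514,.381,[.2]),(441,190),rt=rt)
E
```

```text
0.021
area [ 254  152   45   59 1780]
[0.51422194 0.38196935 0.2244262 ] 93.015625
area [ 422  168   40   52 1468]
[0.51419954 0.38221751 0.15996206] 59.1875
0.0205
area [ 254  152   45   59 1780]
[0.51433888 0.38206767 0.21957847] 73.96875
area [ 422  168   40   52 1468]
[0.5142331  0.38221731 0.1583176 ] 58.578125
0.02
area [ 254  152   45   59 1780]
[0.51443113 0.38217621 0.20414333] 69.609375
area [ 422  168   40   52 1468]
[0.51411682 0.38209162 0.16310824] 62.453125
0.0195
area [ 254  152   45   59 1780]
[0.51466567 0.38218223 0.21267684] 75.359375
area [ 422  168   40   52 1468]
[0.51425591 0.38220126 0.15779977] 67.15625
0.019
area [ 254  152   45   59 1780]
[0.51475281 0.38211188 0.21564198] 87.84375
area [ 422  168   40   52 1468]
[0.51416049 0.38216368 0.16026199] 71.046875
0.018
area [ 254  152   45   59 1780]
[0.51490453 0.38208395 0.21283207] 116.53125
area [ 422  168   40   52 1468]
[0.51423706 0.38221771 0.1581811 ] 77.15625
```

Call:
send_rows:
  rows: "0 0.006 0 0 0 0.095;0 0.0058 -0.02 0 0 0.09;0 0.006 -0.03 0 0 0;0 0 -0.03 0 0 0;0 0 -0.02 0 0 0;0 0 0 0 0 0;0 0 0 0 0 0;0 0 0 0 0 0"
  grip: 0.03

```text
clock: 13.1
tcp_pos: [0.5148, 0.384, 0.0534]
orientation: [-1.565, -0.144, 0.141]
contact_force: [0.4, 0.1, -0.8]
grip_width: 0.0299
```

Run:
```python
from h import *
f=grab('wrist','w12.png'); o=r.get_obs(); M=rot(o['orientation']); print(o['clock'],o['tcp_pos'],o['contact_force'],np.round(np.arctan2(M[1,0],M[0,0]),3),o['grip_width'])
print(proj(f,[.5144,.3821,.046],True))
```

```text
13.15 [0.51470661 0.38420106 0.05354879] [0.61565024 0.45584216 0.35344503] 0.181 0.030396851168914704
[254.7321621  230.72955115]
```

View pics/w12.png

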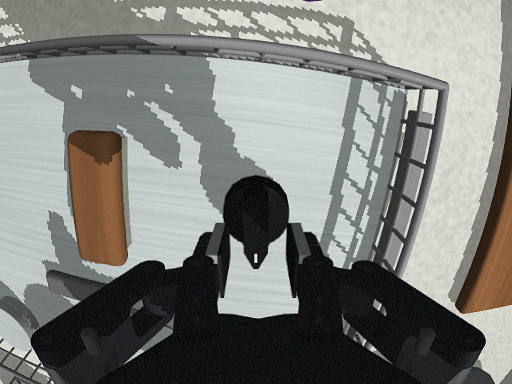

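Call:
send_rows:
  rows: "0 -0.0015 -0.008 0 0 0.009;0 0 -0.008 0 0 0;0 0 -0.006 0 0 0;0 0 -0.003 0 0 0;0 0 0 0 0 0;0 0 0 0 0 0;0 0 0 0 0 0"

```text
clock: 13.85
tcp_pos: [0.5136, 0.3825, 0.0269]
orientation: [-1.565, -0.15, 0.15]
contact_force: [0.5, 0.2, -0.3]
grip_width: 0.0304
```

Call:
send_rows:
  rows: "0 0 0 0 0 0;0 0 0 0 0 0;0 0 0 0 0 0;0 0 0 0 0 0;0 0 0 0 0 0;0 0 0 0 0 0;0 0 0 0 0 0"
  grip: 0.005
  grip_force: 50

```text
clock: 14.55
tcp_pos: [0.5137, 0.3826, 0.0271]
orientation: [-1.565, -0.15, 0.15]
contact_force: [0.4, -0.1, 3.6]
grip_width: 0.0132
```

Run:
```python
from h import *
f=grab('wrist','w13.png'); o=r.get_obs(); M=rot(o['orientation']); print(o['clock'],o['tcp_pos'],o['contact_force'],np.round(np.arctan2(M[1,0],M[0,0]),3),o['grip_width'])
```

```text
14.6 [0.51371995 0.38256586 0.02706762] [0.12544872 0.40968252 4.63487467] 0.191 0.012898076530032106
```

View pics/w13.png

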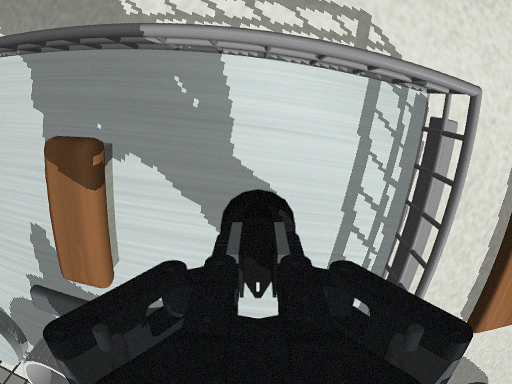

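Call:
send_rows:
  rows: "0 0 0.005 0 0 0;0 0 0.02 0 0 0;0 0 0.03 0 0 0;0 0 0.03 0 0 0;0 0 0 0 0 0"

```text
clock: 15.1
tcp_pos: [0.5156, 0.3839, 0.116]
orientation: [-1.562, -0.154, 0.145]
contact_force: [0.7, 0.5, -0.8]
grip_width: 0.0127
```

Call:
send_rows:
  rows: "-0.0049 -0.0427 0 0 0 -0.016;-0.0049 -0.0427 0 0 0 -0.016;-0.0049 -0.0427 0 0 0 -0.016;-0.0049 -0.0427 0 0 0 -0.016;-0.0049 -0.0427 0 0 0 -0.016;-0.0049 -0.0427 0 0 0 -0.016;-0.0049 -0.0427 0 0 0 -0.016;-0.0049 -0.0427 0 0 0 -0.016;-0.0049 -0.0427 0 0 0 -0.016;-0.0049 -0.0427 0 0 0 -0.016;-0.0049 -0.0427 0 0 0 -0.016;-0.0049 -0.0427 0 0 0 -0.015;0 0 0 0 0 0;0 0 0 0 0 0;0 0 0 0 0 0"

```text
clock: 16.6
tcp_pos: [0.4545, -0.1287, 0.1114]
orientation: [-1.57, -0.001, 0.002]
contact_force: [-0.3, 0.4, -0.8]
grip_width: 0.013
```

Run:
```python
from h import *
f=grab('wrist','w14.png'); o=r.get_obs(); M=rot(o['orientation']); print(o['clock'],o['tcp_pos'],o['contact_force'],np.round(M,3),o['grip_width'],np.round(o['joints'],2))
g=grab('scene','s14.png');c=g['pixels'][120:280,80:280,::-1]; cv2.imwrite('pics/s14c.png',cv2.resize(c,None,fx=4,fy=4,interpolation=cv2.INTER_CUBIC))
```

```text
16.65 [ 0.45471032 -0.1284117   0.11146437] [0.69498885 0.65997286 0.39162263] [[ 1.    -0.001 -0.003]
 [ 0.003  0.001  1.   ]
 [-0.001 -1.     0.001]] 0.01281831932597587 [-0.02  0.32  0.2   2.15 -0.1   0.69  1.81]
```

View pics/w14.png

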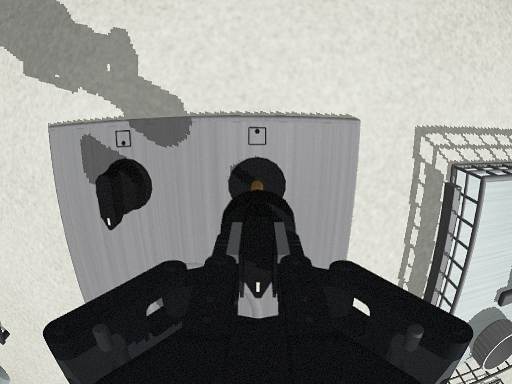

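View pics/s14c.png

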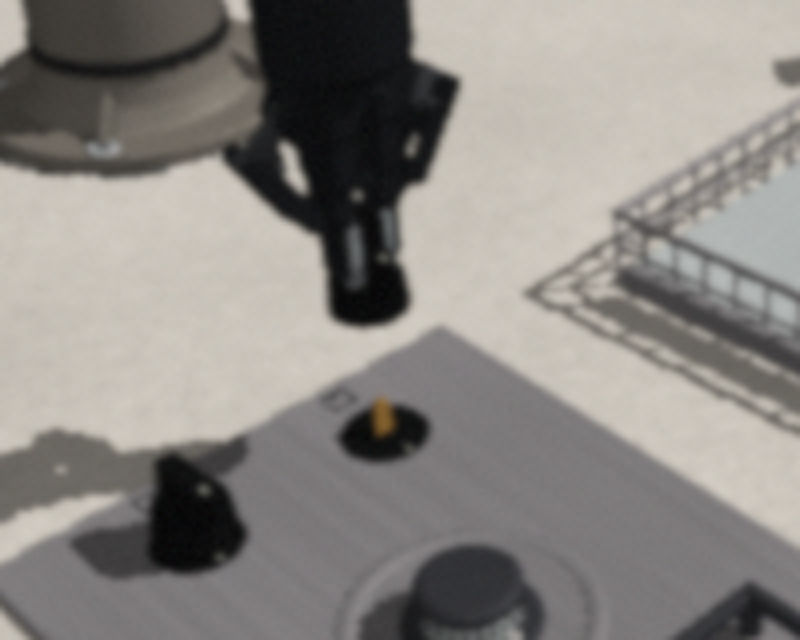

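Run:
```python
from h import *
from scipy.optimize import least_squares
for fn,t,yaw in (('w13.png',[.51372,.38257,.02707],.191),('w14.png',[.45471,-.12841,.11146],.003)):
    f=load(fn); g=cv2.cvtColor(f['pixels'],cv2.COLOR_RGB2GRAY).astype(np.float32); pts=[]
    for a in np.deg2rad(np.arange(190,351,4)):
        rr=np.arange(25,50,.5); us=257.5+rr*np.cos(a); vs=226+rr*np.sin(a)
        p=cv2.remap(g,us[None].astype(np.float32),vs[None].astype(np.float32),1)[0]; d=np.diff(p); i=np.argmax(d)
        if d[i]>25: pts.append((us[i],vs[i]))
    for h,rad in ((-.019,.022),(-.010,.0215),(-.003,.0205)):
        P=np.array([px(f,u,v,t[2]+h,True)[:2] for u,v in pts])-t[:2]; c,s=np.cos(yaw),np.sin(yaw); P=P@np.array([[c,-s],[s,c]])
        q=least_squares(lambda q:np.hypot(P[:,0]-q[0],P[:,1]-q[1])-rad,[0,0],loss='soft_l1',f_scale=.0005); q3=least_squares(lambda q:np.hypot(P[:,0]-q[0],P[:,1]-q[1])-q[2],[0,0,rad],loss='soft_l1',f_scale=.0005)
        print(fn,h,len(pts),q.x,q3.x)
```

```text
w13.png -0.019 41 [ 0.00102448 -0.00011199] [ 0.00055033 -0.00011801  0.02162053]
w13.png -0.01 41 [-0.00209683 -0.0001182 ] [-0.00342454 -0.00011773  0.02041778]
w13.png -0.003 41 [-0.0052658  -0.00011754] [-0.00651613 -0.00011747  0.01948231]
w14.png -0.019 20 [ 0.00094544 -0.00037923] [-9.32178985e-05 -3.81387273e-04  2.14410348e-02]
w14.png -0.01 20 [-0.00176617 -0.00038377] [-0.00403114 -0.00038139  0.02024797]
w14.png -0.003 20 [-0.00495637 -0.00038291] [-0.00709393 -0.00038139  0.01932007]
```

Call:
send_rows:
  rows: "0 -0.0013 -0.02 0 0 -0.003;0 0 -0.02 0 0 0;0 0 -0.015 0 0 0;0 0 0 0 0 0;0 0 0 0 0 0;0 0 0 0 0 0"

```text
clock: 17.3
tcp_pos: [0.4554, -0.1309, 0.0576]
orientation: [-1.571, 0.001, -0.003]
contact_force: [-0.3, 0.7, -0.5]
grip_width: 0.0128
```

Run:
```python
from h import *
f=grab('wrist','w15.png'); o=r.get_obs(); M=rot(o['orientation']); print(o['clock'],o['tcp_pos'],o['contact_force'],np.round(M,4).tolist(),o['grip_width'])
g=grab('scene','s15.png');c=g['pixels'][160:280,100:250,::-1]; cv2.imwrite('pics/s15c.png',cv2.resize(c,None,fx=5,fy=5,interpolation=cv2.INTER_CUBIC))
```

```text
17.35 [ 0.45546404 -0.13107871  0.05761615] [-0.04091148 -0.61642974 -0.39471703] [[1.0, 0.0016, 0.0022], [-0.0022, -0.0001, 1.0], [0.0016, -1.0, -0.0001]] 0.012880729886281044
```

View pics/s15c.png

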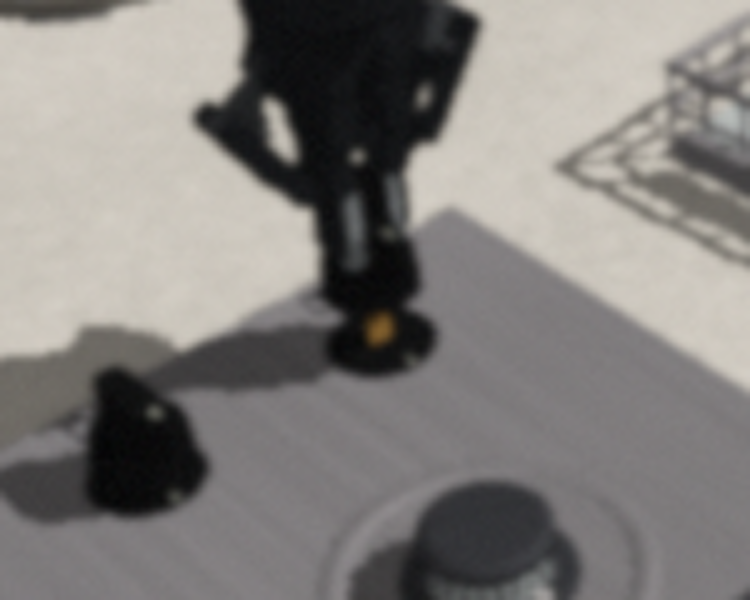

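Call:
send_rows:
  rows: "-0.0007 0.0013 0 0 0 0.002;0 0 0 0 0 0;0 0 -0.002 0 0 0;0 0 -0.002 0 0 0;0 0 0 0 0 0;0 0 0 0 0 0"

```text
clock: 18.0
tcp_pos: [0.4539, -0.13, 0.0527]
orientation: [-1.571, 0.001, -0.0]
contact_force: [0.9, 0.2, -0.9]
grip_width: 0.0128
```

Call:
send_rows:
  rows: "0.0009 0.0002 -0.002 0 0 0;0 0 -0.002 0 0 0;0 0 -0.002 0 0 0;0 0 -0.002 0 0 0;0 0 0 0 0 0;0 0 0 0 0 0"

```text
clock: 18.6
tcp_pos: [0.4548, -0.1298, 0.0447]
orientation: [-1.571, 0.001, -0.0]
contact_force: [-0.2, -0.4, -0.3]
grip_width: 0.0129
```

Run:
```python
from h import *
o=r.get_obs(); M=rot(o['orientation']); print(o['clock'],o['tcp_pos'],o['contact_force'],o['moment'],o['grip_width'])
```

```text
18.6 [ 0.45483861 -0.129775    0.04473307] [-0.2281434  -0.40606043 -0.32183658] [ 0.02454719 -0.00749165 -0.00480162] 0.01294681542117193
```

Call:
send_rows:
  rows: "0 0 -0.002 0 0 0;0 0 -0.002 0 0 0;0 0 -0.002 0 0 0;0 0 -0.002 0 0 0;0 0 -0.001 0 0 0;0 0 0 0 0 0;0 0 0 0 0 0"

```text
clock: 19.3
tcp_pos: [0.4549, -0.1298, 0.0358]
orientation: [-1.571, 0.001, -0.001]
contact_force: [0.5, -0.1, -0.3]
grip_width: 0.0128
```

Run:
```python
from h import *
o=r.get_obs(); M=rot(o['orientation']); print(o['clock'],o['tcp_pos'],o['contact_force'],o['moment'],o['grip_width'])
```

```text
19.3 [ 0.45493396 -0.12981056  0.03579012] [ 0.54547521 -0.13668646 -0.31519573] [-0.02366526 -0.01345779 -0.00986955] 0.012780674444137942
```

Call:
send_rows:
  rows: "0 0 -0.001 0 0 0;0 0 -0.001 0 0 0;0 0 -0.001 0 0 0;0 0 -0.001 0 0 0;0 0 -0.001 0 0 0;0 0 0 0 0 0;0 0 0 0 0 0"
  grip_force: 80

```text
clock: 20.0
tcp_pos: [0.455, -0.1298, 0.0309]
orientation: [-1.571, 0.001, -0.001]
contact_force: [-1.1, 0.0, 4.6]
grip_width: 0.0123
```

Run:
```python
from h import *
o=r.get_obs(); M=rot(o['orientation']); print(o['clock'],o['tcp_pos'],o['contact_force'],o['moment'],o['grip_width'])
```

```text
20.0 [ 0.45500034 -0.12980854  0.03093597] [-1.1460685   0.04760042  4.60623519] [ 0.12439919  0.2958551  -0.02646991] 0.012339868434094068
```

Call:
send_rows:
  rows: "0 0 -0.001 0 0 0;0 0 -0.001 0 0 0;0 0 -0.001 0 0 0;0 0 0 0 0 0;0 0 0 0 0 0"

```text
clock: 20.5
tcp_pos: [0.455, -0.1298, 0.0281]
orientation: [-1.571, 0.0, -0.001]
contact_force: [-1.5, 1.3, 7.2]
grip_width: 0.0121
```

Call:
send_rows:
  rows: "0 0 -0.001 0 0 0;0 0 -0.001 0 0 0;0 0 0 0 0 0;0 0 0 0 0 0"

```text
clock: 20.9
tcp_pos: [0.4552, -0.1299, 0.0271]
orientation: [-1.57, 0.0, -0.001]
contact_force: [-6.3, 0.8, 23.8]
grip_width: 0.0122
```

Call:
send_rows:
  rows: "0 0 0.0004 0 0 0;0 0 0 0 0 0;0 0 0 0 0 0;0 0 0 0 0 0;0 0 0 0 0 0"

```text
clock: 21.4
tcp_pos: [0.4552, -0.1298, 0.0273]
orientation: [-1.57, 0.0, -0.001]
contact_force: [-4.3, 1.1, 18.7]
grip_width: 0.0119
```

Run:
```python
from h import *
f=grab('wrist','w16.png'); o=r.get_obs(); print(o['clock'],o['tcp_pos'],o['contact_force'],o['moment'],o['grip_width'])
g=grab('scene','s16.png');c=g['pixels'][160:280,100:250,::-1]; cv2.imwrite('pics/s16c.png',cv2.resize(c,None,fx=5,fy=5,interpolation=cv2.INTER_CUBIC)); grab('top','t16.png')
```

```text
21.45 [ 0.45517541 -0.12987483  0.02728828] [-4.79676453  0.81411684 18.75266127] [ 0.28783047  1.05638011 -0.03332504] 0.012106352418875997
```

View pics/s16c.png

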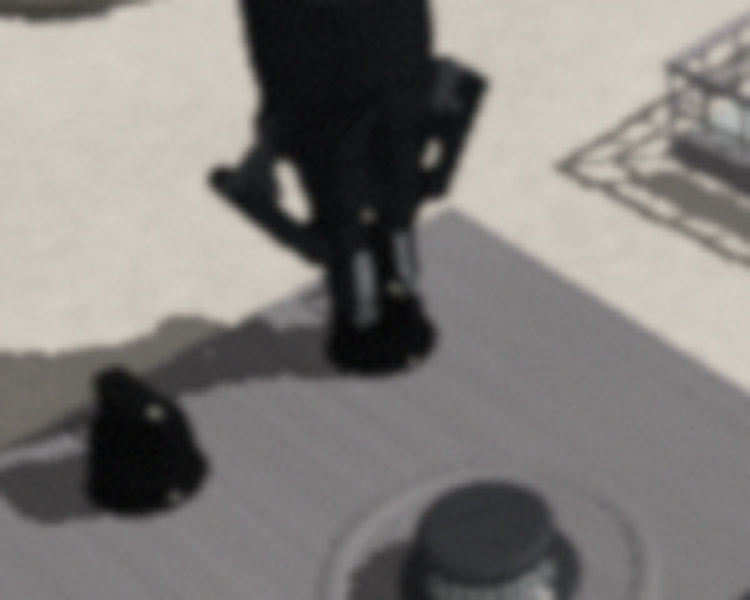

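View pics/w16.png

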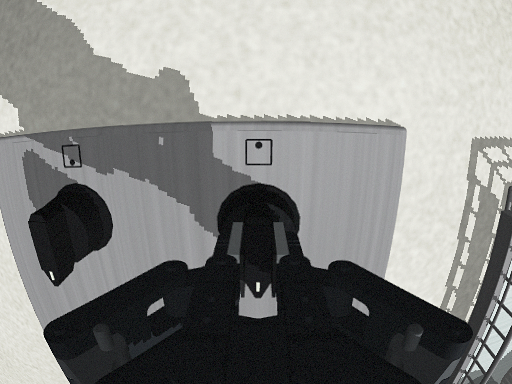

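View pics/t16.png

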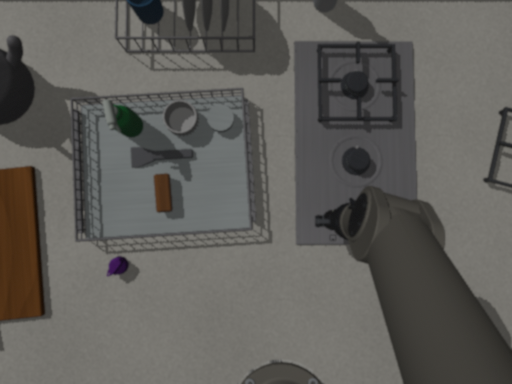

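The force jumps from 7 N to about 19–24 N over the last millimetre, which is the hard stop at the predicted depth. I'll hold here.

Call:
send_rows:
  rows: "0 0 0 0 0 0;0 0 0 0 0 0;0 0 0 0 0 0;0 0 0 0 0 0;0 0 0 0 0 0;0 0 0 0 0 0;0 0 0 0 0 0;0 0 0 0 0 0;0 0 0 0 0 0;0 0 0 0 0 0;0 0 0 0 0 0;0 0 0 0 0 0;0 0 0 0 0 0;0 0 0 0 0 0;0 0 0 0 0 0;0 0 0 0 0 0;0 0 0 0 0 0;0 0 0 0 0 0;0 0 0 0 0 0;0 0 0 0 0 0"

```text
clock: 23.55
tcp_pos: [0.4552, -0.1299, 0.0273]
orientation: [-1.571, 0.0, -0.001]
contact_force: [-5.5, 1.1, 19.3]
grip_width: 0.0121
```

Call:
send_rows:
  rows: "0 0 0 0 0 0;0 0 0 0 0 0;0 0 0 0 0 0;0 0 0 0 0 0;0 0 0 0 0 0;0 0 0 0 0 0;0 0 0 0 0 0;0 0 0 0 0 0;0 0 0 0 0 0;0 0 0 0 0 0;0 0 0 0 0 0;0 0 0 0 0 0;0 0 0 0 0 0;0 0 0 0 0 0;0 0 0 0 0 0;0 0 0 0 0 0;0 0 0 0 0 0;0 0 0 0 0 0;0 0 0 0 0 0;0 0 0 0 0 0"

```text
clock: 25.55
tcp_pos: [0.4551, -0.1298, 0.0273]
orientation: [-1.57, 0.0, -0.001]
contact_force: [-4.6, 0.8, 19.7]
grip_width: 0.0119
```

Run:
```python
from h import *
o=r.get_obs(); print(o['clock'],o['tcp_pos'],o['contact_force'],o['grip_width']); print(r.hand_in())
```

```text
25.55 [ 0.45514109 -0.1298447   0.02728557] [-4.64327896  0.79049929 19.7014698 ] 0.011933539913128052
the job is handed in; nothing more can be done
None
```

The burner cap is in its seat on the front burner and released. The control knob is fitted on the bare spindle, pressed against its stop and still held. I handed the job in at 25.6 s.

- **Cap:** It met the rim with about 5 N at the expected seated height. The pictures after release show it level and centred on the crown.
- **Knob:** I turned it by about 0.19 rad so its nose points to the hob's rear. It slid over the spindle with no measurable resistance.
- **Press:** The force rose with the spring to about 7 N, then jumped to about 24 N over the last millimetre. That stop was close to the predicted depth. I eased off slightly and held at about 19 N for more than 4 s, through to hand-in, with the hand not moving.
- **Other things in the basket:** The last top picture shows them where they were.

**Disagreements:**
- The spring forces read about 1.3 N below what I expected at each depth.
- The measured finger opening was 2–3 mm less than the width of the part held.
- There is a sideways force of about 5 N while pressing.

I could not see the spindle's depth or the spark directly. That the spindle is fully in rests on the force and the height.

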